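Lock, proof-pull and load the hanging hook

TASK

Lock the hook on the hanging stand by swinging its latch fully home, then prove that it holds: pull the black knob on top straight up with a slowly rising force to about 12 newtons (the knob rises about 8 mm), hold it there for a second without pulling much harder, and ease it back down before letting go. Once proven, lift the wire basket with its slide box by the grip on its handle and hang it by the handle in the hook, leaving the latch locked and the other things on the bench where they are.

Things in the scene. Friction and masses are not known exactly. Their poses are not given: they have to be found in the camera images.
- stand: Hanging stand fixed to the bench: dark base plate 140 (x) x 120 (y) x 12 mm, square aluminium column 42 mm wide, grey socket head with its top at height 145 mm. Origin: centre of the underside of the base plate, on the column's upright axis. The hook points along the stand's own -x (toward the robot); the latch is on its -y side.
- hook_seat (a point): Where the handle bar's centre line lies when hung, in the flat (26 mm) bottom of the 9 mm steel J-hook: 83 mm from the column axis along the stand's -x, 161.5 mm above the bench; axes as the stand's. In front, the upturned tip ends 29 mm further along -x, top 181.5 mm above the bench; behind, the bar climbs 12 mm. Underside of the hook's bottom: 148.5 mm above the bench.
- hook_post (a joint): Lift of the hook post out of its socket, m: 0 seated, 0.03 at most. Unlatched it lifts out with about 3 N; with the latch home it can rise only about 2 mm.
- latch (a joint): Angle of the swing latch, rad: 0 is fully home (its finger lies over the hook's collar), growing as it opens to 1.3; it stays where it is left and needs about 2 N at the handle. It turns about an upright axis 57 mm from the column axis on the stand's -y side.
- latch_handle (a point): Middle of the latch's upright black round handle, 16 mm in diameter, from 163 to 219 mm above the bench, 75 mm from the latch's axis; this point is 199.5 mm above the bench. Home, it points along the stand's -y; opening turns it toward -x: at angle a it is at x = -75 sin(a), y = -57 - 75 cos(a) mm in the stand's frame. The point's axes turn with the latch.
- knob_grip (a point): Centre of the round black pull knob, on the column axis on top of the hook post: 29 to 32 mm in diameter, 31 mm tall (184 to 215 mm above the bench); this point is 201 mm above the bench when all is down.
- pull_knob (a joint): Rise of the pull knob above the hook post against its spring, m: 0 down, 0.018 at most. The spring resists with 4 N at first and 1 N more for every mm: 12 N at 0.008, where a dark groove on the silver spindle under the knob has just come into view.
- basket: Steel wire basket 74 (x) x 104 (y) mm, rim 42 mm high, with an arched handle of 8 mm round bar across its middle along its own y, rising to a shallow peak in the middle. Origin: centre of its underside; z up. It weighs about 0.25 kg, 0.35 kg with the slide box in it. Two tall microscopes stand behind it (x over 0.6 m, y from -0.1 to 0.4 m): keep the hand in front of them.
- basket_grip (a point): Centre of the black grip block on top of the basket's handle, 14 (x) x 36 (y) x 30 mm tall, 135 mm above the basket's underside; axes as the basket's.
- basket_bar (a point): Centre line of the handle bar at its peak, 118 mm above the basket's underside and 17 mm below the centre of the grip block. The open window under the bar is from the 42 mm high rim to 114 mm, and about 90 mm wide. The basket hangs with the bar across the hook.
- slide_box_center (a point): Centre of the slide box lying in the basket, 56 (x) x 83 (y) x 36 mm, half-way up; it stays in the basket.
- flask: Conical glass flask, 64 mm in diameter, 105 mm tall, origin under its centre; a bystander.
- timer: White lab timer 62 x 62 x 22 mm, origin under its centre; a bystander.
- tape: Roll of tape lying flat, 96 mm in diameter, 25 mm tall, origin under its centre; a bystander.
- beaker: Glass beaker 71 x 76 x 92 mm tall, origin under its centre; a bystander.

How it is judged (in metres and radians):
On the way, in this order (a step that is already met when the one before it is completed fails the run):
1. the latch is swung fully home (within 0.1 rad) with the hook seated (value of joint latch below 0.1 rad and value of joint hook_post below 0.004 m), for 0.2 s.
2. with the latch home the knob is held pulled up 5 to 13.5 mm (9 to 17.5 N) for half a second and the hook post stays in its socket (all of step 1 and value of joint pull_knob between 0.005 and 0.0135 m), for 0.5 s.
3. the knob is back down (within 2 mm) and let go (value of joint pull_knob below 0.002 m and contact force between the fingers and stand below 0.1 N), for 0.1 s.
4. the basket is lifted at least 30 mm off the bench (height (world z) of basket above 0.03 m), for 0.2 s.
At the end, for the whole second after the job is handed in: The basket hangs by its handle in the hook (bar within 28 mm of the seat), over 20 mm off the bench, upright within 0.35 rad, under 0.1 m/s, slide box in it (within 40 mm of its underside's middle); latch home within 0.1 rad, hook post down within 4 mm, knob within 2 mm (all of step 1 and distance between basket_bar and hook_seat below 0.028 m and contact force between basket and stand above 1 N and height (world z) of basket above 0.02 m and angle between basket's own z axis and vertical below 0.35 rad and linear speed of basket below 0.1 m/s and distance between slide_box_center and basket below 0.04 m and value of joint pull_knob below 0.002 m); the robot touches nothing.
It fails at once if the knob is pulled much harder than asked (over 13.5 mm, 17.5 N) (value of joint pull_knob above 0.0135 m).
It fails at once if the knob is jerked up (over 0.1 m/s) instead of a slowly rising pull (velocity of joint pull_knob above 0.1 m/s).
It fails at once if the knob is let go under load and snaps back (over 0.2 m/s) (velocity of joint pull_knob below -0.2 m/s).
It fails at once if a bystander is shoved more than 40 mm (distance of any of flask, timer, tape, beaker from where it was at the start of the episode above 0.04 m).
It fails at once if the flask or the beaker is tipped (angle between any of flask, beaker's own z axis and vertical above 0.5 rad).
It also fails if it takes over 72 s, if anything falls off the work surface, if the arm or the gripper's body presses on something with over 40 N, if the wrist force passes 120 N, or if a joint passes its speed limit or range.

ROBOT

A 7-joint arm with a two-finger parallel gripper is mounted at the origin on a cart in front of the work surface, level with it; the furniture and walls round the work are solid. World frame = base frame: x ahead of the robot, y to its left, z up, the work surface at z = 0. Lengths are in m, angles in degrees, forces in N, time in s.
With the tool pointing down it reaches from about 0.4 to 0.85 m from the base axis. Payload 10.4 kg.
Tool frame: the origin (TCP) lies at the very end of the fingers, on their centre line; the grasp point (between the pads) lies manip.grasp_offset behind it (manip.grasp_offset is the distance from the TCP to the grasp point, in m); z points along the fingers, x is the direction in which the jaws open and shut, and the axes are right-handed (so a half turn about z gives the same grasp; the last joint's range is limited). The gripper opens to 87 mm and grips with 3 to 60 N. Pads are 19 mm wide; open, the fingers measure 117 mm over their backs; the gripper's body (75 mm by 190 mm) begins 51 mm behind the grasp point.
Start: joints at [74.393, 19.034, -3.707, 83.658, 1.238, 77.344, -5.071], TCP at [0.155, -0.606, 0.223] pointing down, gripper open.
Joint ranges: [-148.97, 148.97], [-28.65, 121.19], [-84.17, 76.75], [9.2, 138.47], [-72.65, 252.65], [3.7, 117.97], [-149.18, 149.18]. Speed limits (degrees/s): [127.2, 127.2, 159.86, 159.86, 180, 180, 180].

INTERFACE

Orientations are given as [roll, pitch, yaw] about the fixed x, y, z axes, in that order (R = Rz(yaw) Ry(pitch) Rx(roll)).
In Python, from bench import monitor, eyes, manip gives the robot as it stands.
- The arm moves only by the tool jog_arm, never from a script. Its argument "steps" is a list of rows, each an object with "offset": the shift along the world's x, y, z in m, a list of three; "turn": the turn about the world's z in degrees. In form: [{"offset": [x, y, z], "turn": turn}, ...]. A call has 1 to 12 rows; each row shifts and turns the commanded pose from where the row before left it; what a row does not reach is not made up. A row lasts 1/8 s, in which the tool goes at most 62.5 mm and 10.7 degrees, less where a joint would pass 70% of its speed; a pose out of reach is approached as far as the arm can. A call is refused whole if a number of a shift passes 0.0625 or a number of a turn 10.7, either way. A call with a gripper value outside its range is refused whole. "claw" is the finger opening in m, from 0 to 0.087, set as the call begins (left out, the last holds). The fingers move at their own pace and stop on an object; the grip force is fixed at half the most. Time passes only in rows, so rows that do not move let the fingers close. It gives the time, the measured TCP pose, the force and the opening at its end, in the units of the state.
- monitor.state(): the state, without advancing time (a new reading comes with each control period).
- eyes.get_image(name): name is "scene" or "top" or "wrist"; returns the picture (400x640x3 uint8, red, green, blue); there is no depth.
- eyes.get_calibration(name): a dict with "K" (3x3 intrinsics, pixels), "k1" (the pictures are not rectified: a ray, as slopes to the right and down, at radius r is drawn at 1 + k1 r^2 times it, then the intrinsics apply), "T" (4x4, takes a point from camera to world coordinates). Camera axes: x right, y down, z forward; pixel columns grow to the right and rows downward; lengths in m; the calibration is good to about 2 mm. A picture is of the moment at which its call begins: read the wrist's pose just before it. get_calibration takes no time and is no camera call; for the wrist camera it gives the pose at the moment of the call.
- manip.close_job(): hands the job in, once; it reports no verdict.
The state is a dict: "clock": time; "qpos": joint angles; "qvel": joint speeds; "tau": joint torques, N m; "eef_pos": TCP position; "ee_rot": TCP orientation; "ft_force": force on the tool from outside, world axes, zero at the start; "moment": the same for the moment, N m; "gripper_width": finger opening in m.
Only numpy, scipy, OpenCV 4.12 (cv2) and the standard library are available. Lean on these libraries where they do the work, as an engineer would, in place of code of your own. Each camera call takes 0.05 s, during which the arm holds its last target.

## Working session

There is one attempt and no reset: what is moved stays moved. The work goes in short steps, Python scripts to look and compute and a tool call to move; the robot and the scene stay as the last step left them, time stands still between calls to the robot, and variables do not carry over. Pictures are saved under pics/ and viewed, and the job is handed in when it is done.

Besides the shell and the picture viewer there is one more tool, called after "Emit:" by a JSON object that holds its "fn" and its "kwargs". jog_arm: Moves the arm, as the interface text tells. Its arguments: {"type":"object","properties":{"steps":{"type":"array"},"claw":{"type":"number"}},"required":["steps"]}

```bash
ls; mkdir -p pics
cat > h.py <<'E'
import numpy as np, cv2
from bench import monitor, eyes, manip
def save(name,img,scale=1):
    o=cv2.cvtColor(img,cv2.COLOR_RGB2BGR)
    cv2.imwrite('pics/'+name,o)
def ray(cal,u,v):
    K=np.array(cal['K']);T=np.array(cal['T']);k=cal['k1']
    d=np.array([(u-K[0,2])/K[0,0],(v-K[1,2])/K[1,1]]);x=d.copy()
    for _ in range(30): x=d/(1+k*(x@x))
    r=T[:3,:3]@np.array([x[0],x[1],1]);return T[:3,3],r/np.linalg.norm(r)
def onz(cal,u,v,z):
    o,r=ray(cal,u,v);return o+r*(z-o[2])/r[2]
def tri(c1,p1,c2,p2):
    o1,r1=ray(c1,*p1);o2,r2=ray(c2,*p2)
    A=np.array([r1,-r2]).T;s=np.linalg.lstsq(A,o2-o1,rcond=None)[0]
    a=o1+s[0]*r1;b=o2+s[1]*r2;return (a+b)/2,np.linalg.norm(a-b)
def proj(cal,P):
    K=np.array(cal['K']);T=np.array(cal['T']);k=cal['k1']
    c=T[:3,:3].T@(np.array(P)-T[:3,3]);x=c[:2]/c[2];x=x*(1+k*(x@x))
    return K[0,0]*x[0]+K[0,2],K[1,1]*x[1]+K[1,2]
E
python3 - <<'E'
from h import *
print(monitor.state(), manip.grasp_offset)
for n in("scene","top","wrist"):
    print(n,eyes.get_calibration(n)); save(n+'0.png',eyes.get_image(n))
E
```

```text
pics
{'clock': 0.0, 'qpos': array([74.39362786, 19.07198441, -3.7060785 , 83.70552283,  1.23590337,
       77.34269703, -5.07123296]), 'qvel': array([ 0.01733297,  0.0108083 , -0.02590337, -0.06851124,  0.05595435,
       -0.00917581, -0.03831593]), 'tau': array([ 1.19652213e-03, -6.23260117e+01,  2.51956517e-02, -3.89889908e+01,
       -6.13663718e-02,  3.97461955e-02,  1.69077803e-04]), 'eef_pos': array([ 0.15439618, -0.60523552,  0.2217578 ]), 'ee_rot': array([ 1.79997628e+02,  8.04089153e-02, -7.56891498e+01]), 'ft_force': array([-0.56308842, -0.69033411,  1.23613472]), 'moment': array([-0.03291259,  0.00668022,  0.02412597]), 'gripper_width': 0.08710666019320881} 0.0187
scene {'K': array([[513.36961204,   0.        , 321.82684441],
       [  0.        , 513.36961204, 203.95558376],
       [  0.        ,   0.        ,   1.        ]]), 'k1': -0.03544311523343019, 'T': array([[-0.69622523, -0.51417135,  0.50089745, -0.30119809],
       [-0.71781628,  0.4955873 , -0.48901229,  0.77249895],
       [ 0.0031977 , -0.70001504, -0.71412094,  1.25247593],
       [ 0.        ,  0.        ,
[... 218 characters left out ...]
762, 'T': array([[-0.02093801, -0.99185488,  0.12564036,  0.31226781],
       [-0.99975146,  0.02173373,  0.00496576,  0.01102875],
       [-0.00765595, -0.12550516, -0.99206343,  1.42316471],
       [ 0.        ,  0.        ,  0.        ,  1.        ]])}
wrist {'K': array([[358.1660663 ,   0.        , 321.7823412 ],
       [  0.        , 358.1660663 , 198.94291631],
       [  0.        ,   0.        ,   1.        ]]), 'k1': -0.0726584777424985, 'T': array([[ 0.2473154 , -0.92908989, -0.27500377,  0.22966383],
       [-0.96893387, -0.23758436, -0.0687083 , -0.58777809],
       [-0.00150041,  0.28345308, -0.95898493,  0.38401275],
       [ 0.        ,  0.        ,  0.        ,  1.        ]])}
```

View pics/scene0.png

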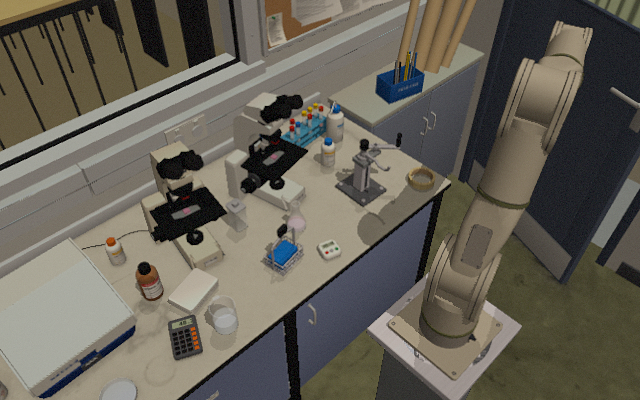

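View pics/top0.png

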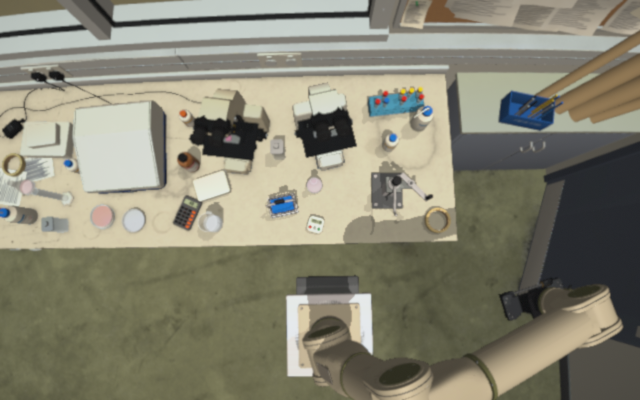

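View pics/wrist0.png

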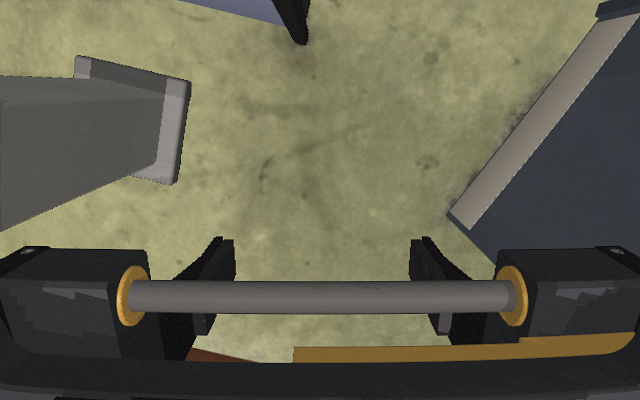

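The scene view shows the stand at about (362,175), the basket at (284,255), the timer at (329,249) and the tape at (421,179). In the top view the stand is at about (390,190) and the basket at (283,204). I'll enlarge both views.

Run:
```python
import cv2
s=cv2.imread('pics/scene0.png');t=cv2.imread('pics/top0.png')
def c(im,x,y,w,h,k,n): cv2.imwrite('pics/'+n,cv2.resize(im[y:y+h,x:x+w],None,fx=k,fy=k,interpolation=cv2.INTER_CUBIC))
c(s,320,120,130,95,6,'s_stand.png');c(t,355,150,110,95,6,'t_stand.png')
c(s,240,200,120,90,6,'s_bask.png');c(t,250,160,90,80,7,'t_bask.png')
```

```text
(no output)
```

View pics/s_stand.png

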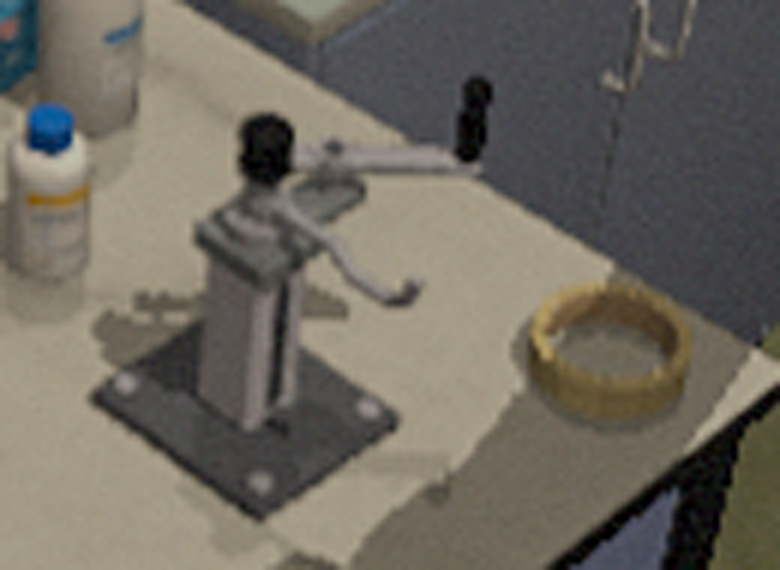

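View pics/t_stand.png

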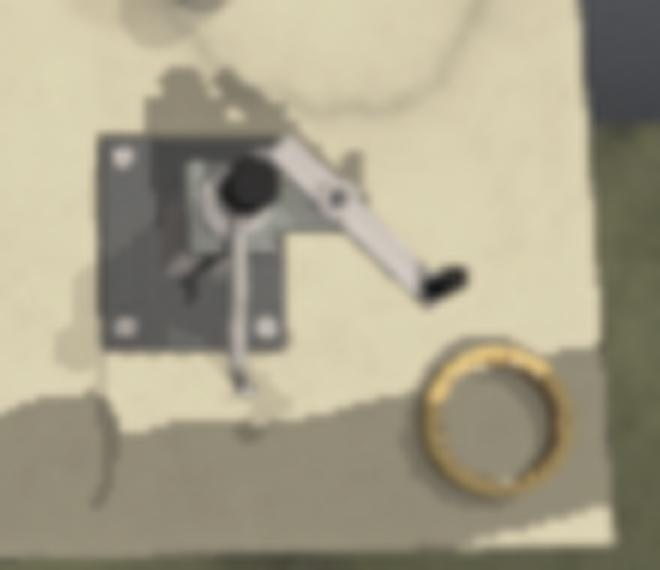

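View pics/s_bask.png

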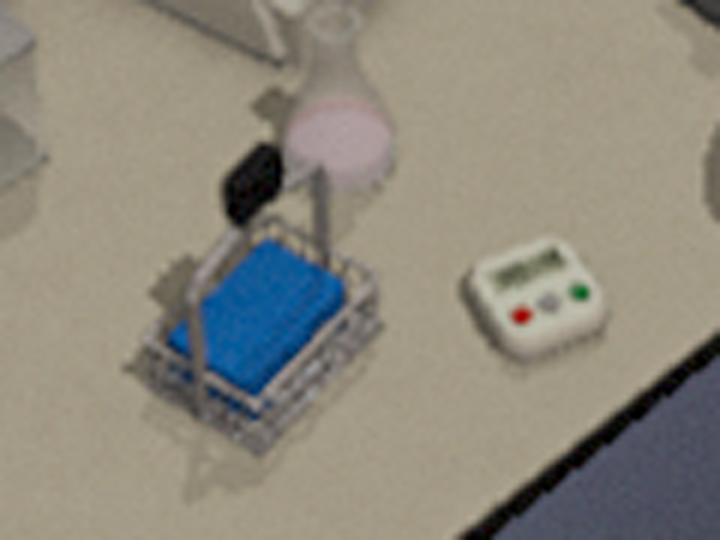

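View pics/t_bask.png

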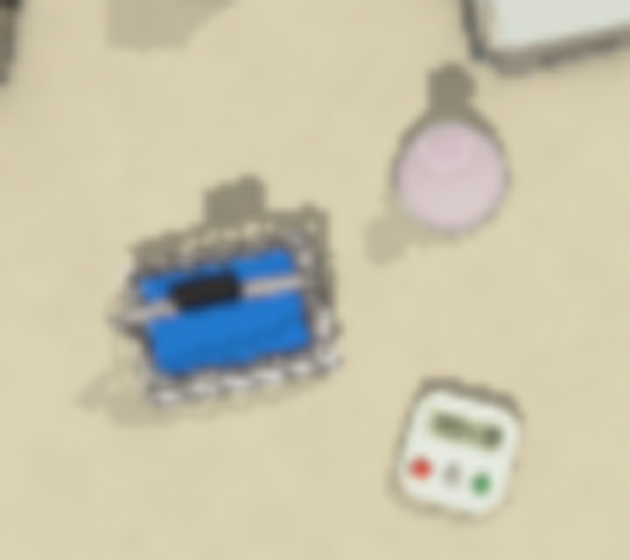

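Run:
```python
from h import *
s=cv2.imread('pics/scene0.png');t=cv2.imread('pics/top0.png')
cs=eyes.get_calibration('scene');ct=eyes.get_calibration('top')
def blob(im,x,y,w,h,th=45):
    m=(im[y:y+h,x:x+w].max(2)<th).astype(np.uint8)
    n,l,st,c=cv2.connectedComponentsWithStats(m)
    i=1+np.argmax(st[1:,4]); pts=np.argwhere(l==i)[:,::-1].astype(np.float32)
    r=cv2.minAreaRect(pts)
    return (c[i][0]+x,c[i][1]+y),st[i],((r[0][0]+x,r[0][1]+y),r[1],r[2])
for n,bs,bt in(("knob",(355,135,18,20),(388,172,18,17)),("handle",(393,130,13,18),(424,192,12,11)),("grip",(275,220,15,20),(272,197,17,10))):
    a=blob(s,*bs);b=blob(t,*bt);print(n,a,b)
    print('   tri cent',tri(cs,a[0],ct,b[0]),'rect',tri(cs,a[2][0],ct,b[2][0]))
S=lambda u,v:(u/6+320-.4,v/6+120-.4); T=lambda u,v:(u/6+355-.4,v/6+150-.4)
print('base scene',[onz(cs,*S(*p),.012).round(4) for p in((92,398),(397,418),(262,518))])
print('base top',[onz(ct,*T(*p),.012).round(4) for p in((98,133),(98,348),(285,348))])
B=lambda u,v:(u/6+240-.4,v/6+200-.4);U=lambda u,v:(u/7+250-.4,v/7+160-.4)
print('timer',onz(cs,*B(538,300),.022),onz(ct,*U(458,448),.022))
print('flask',onz(ct,*U(450,178),.03)); print('tape',onz(ct,*T(500,420),.02))
# tip of hook
print('tip',tri(cs,S(405,292),ct,T(240,385)))
# rim corners of basket top
print('rim',[onz(ct,*U(*p),.042).round(4) for p in((125,275),(150,400),(340,360),(310,215))])
```

```text
knob ((np.float64(363.97435897435895), np.float64(144.51282051282053)), array([ 5,  4,  9, 12, 78], dtype=int32), ((364.0, 144.5), (7.39795446395874, 11.179131507873535), 9.462322235107422)) ((np.float64(393.8181818181818), np.float64(182.54545454545453)), array([ 4,  8,  5,  5, 11], dtype=int32), ((393.699999332428, 182.60000038146973), (5.0, 2.0), 53.13010025024414))
   tri cent (array([ 0.53257373, -0.22650218,  0.20675844]), np.float64(0.005090743653842998)) rect (array([ 0.53222741, -0.22605825,  0.20727475]), np.float64(0.005283621440823844))
handle ((np.float64(398.2903225806452), np.float64(139.40322580645162)), array([ 3,  3,  6, 14, 62], dtype=int32), ((398.2200002670288, 139.4600009918213), (4.525484085083008, 13.293608665466309), 8.130102157592773)) ((np.float64(427.8), np.float64(197.4)), array([3, 5, 3, 2, 5], dtype=int32), ((428.0, 197.5), (1.0, 2.0), 90.0))
   tri cent (array([ 0.48245943, -0.34119632,  0.19315647]), np.float64(0.004274906566042825)) rect (array([ 0.48254338, -0.3417454 ,  0.19254508]), np.float64(0.003372695461254166))Traceback (most recent call last):
  File "<stdin>", line 11, in <module>
  File "<stdin>", line 7, in blob
    return _wrapfunc(a, 'argmax', axis=axis, out=out, **kwds)
    return bound(*args, **kwds)
ValueError: attempt to get argmax of an empty sequence
```

Threshold for the top view needs to be higher.

```bash
cat > m.py <<'E'
from h import *
s=cv2.imread('pics/scene0.png');t=cv2.imread('pics/top0.png')
cs=eyes.get_calibration('scene');ct=eyes.get_calibration('top')
def blob(im,x,y,w,h,th=45):
    m=(im[y:y+h,x:x+w].max(2)<th).astype(np.uint8)
    n,l,st,c=cv2.connectedComponentsWithStats(m)
    i=1+np.argmax(st[1:,4]); pts=np.argwhere(l==i)[:,::-1].astype(np.float32)
    r=cv2.minAreaRect(pts)
    return (c[i][0]+x,c[i][1]+y),st[i],((r[0][0]+x,r[0][1]+y),r[1],r[2])
for n,bs,bt in(("knob",(355,135,18,20),(390,174,14,14)),("handle",(393,130,13,18),(424,192,12,11)),("grip",(275,220,15,20),(273,197,13,9))):
    a=blob(s,*bs,70);b=blob(t,*bt,80);print(n,a,b)
    print('   tri cent',tri(cs,a[0],ct,b[0]),'rect',tri(cs,a[2][0],ct,b[2][0]))
S=lambda u,v:(u/6+320-.4,v/6+120-.4); T=lambda u,v:(u/6+355-.4,v/6+150-.4)
print('base scene',[onz(cs,*S(*p),.012).round(4) for p in((92,398),(397,418),(262,518))])
print('base top',[onz(ct,*T(*p),.012).round(4) for p in((98,133),(98,348),(285,348))])
B=lambda u,v:(u/6+240-.4,v/6+200-.4);U=lambda u,v:(u/7+250-.4,v/7+160-.4)
print('timer',onz(cs,*B(538,300),.022),onz(ct,*U(458,448),.022))
print('flask',onz(ct,*U(450,178),.03)); print('tape',onz(ct,*T(500,420),.02))
print('tip',tri(cs,S(405,292),ct,T(240,385)))
print('rim',[onz(ct,*U(*p),.042).round(4) for p in((125,275),(150,400),(340,360),(310,215))])
E
python3 m.py
```

```text
knob ((np.float64(363.75257731958766), np.float64(145.05154639175257)), array([ 5,  4,  9, 15, 97], dtype=int32), ((364.0, 146.0), (14.0, 8.0), 90.0)) ((np.float64(395.32954545454544), np.float64(179.3181818181818)), array([ 0,  0, 11, 12, 88], dtype=int32), ((395.0, 179.5), (11.0, 10.0), 90.0))
   tri cent (array([ 0.5443607 , -0.2362792 ,  0.19247544]), np.float64(0.00955713478088847)) rect (array([ 0.54389354, -0.23626524,  0.18889232]), np.float64(0.010947275596063911))
handle ((np.float64(398.3380281690141), np.float64(139.01408450704224)), array([ 3,  2,  6, 15, 71], dtype=int32), ((398.2799997329712, 139.04000091552734), (4.808326244354248, 14.424979209899902), 8.13010311126709)) ((np.float64(428.27777777777777), np.float64(196.94444444444446)), array([ 2,  3,  6,  5, 18], dtype=int32), ((428.4000015258789, 196.80000019073486), (2.683281421661377, 6.260990142822266), 63.43495178222656))
   tri cent (array([ 0.48390871, -0.34303358,  0.19295636]), np.float64(0.004501102301439651)) rect (array([ 0.48453751, -0.34368972,  0.19212706]), np.float64(0.004422448573806021))
grip ((np.
[... 480 characters left out ...]
rray([0.48925888, 0.16530604, 0.133215  ]), np.float64(0.0031294730497299188))
base scene [array([ 0.6005, -0.1716,  0.012 ]), array([ 0.4657, -0.2873,  0.012 ]), array([ 0.4652, -0.1711,  0.012 ])]
base top [array([ 0.6144, -0.1758,  0.012 ]), array([ 0.4748, -0.1705,  0.012 ]), array([ 0.4721, -0.2901,  0.012 ])]
timer [0.40424145 0.05078787 0.022     ] [0.41743482 0.04417159 0.022     ]
flask [0.56385959 0.04557677 0.03      ]
tape [ 0.42225187 -0.42336246  0.02      ]
tip (array([ 0.43288957, -0.23183782,  0.16492756]), np.float64(0.003458036102943297))
rim [array([0.5128, 0.221 , 0.042 ]), array([0.4451, 0.2077, 0.042 ]), array([0.4644, 0.1059, 0.042 ]), array([0.5432, 0.121 , 0.042 ])]
```

Stand at roughly (0.54,-0.23), latch about 0.77 rad open, basket grip at (0.489,0.165,0.133). I'll refine these with the wrist camera over the stand.

Emit:
{"fn": "jog_arm", "kwargs": {"steps": [{"offset": [0.02,0.03,0.045],"turn": -1.4},{"offset": [0.03,0.034,0.045],"turn": -1.4},{"offset": [0.03,0.034,0.04],"turn": -1.4},{"offset": [0.03,0.034,0.01],"turn": -1.4},{"offset": [0.03,0.034,0],"turn": -1.4},{"offset": [0.03,0.034,0],"turn": -1.4},{"offset": [0.03,0.034,0],"turn": -1.4},{"offset": [0.03,0.034,0],"turn": -1.4},{"offset": [0.03,0.034,0],"turn": -1.5},{"offset": [0.03,0.034,0],"turn": -1.6},{"offset": [0.015,0,0],"turn": 0},{"offset": [0,0,0],"turn": 0}]}}

```text
clock: 1.65
eef_pos: [0.4591, -0.2707, 0.361]
ee_rot: [180.0, 0.0, -89.9]
ft_force: [0.0, -0.2, -0.2]
gripper_width: 0.0869
```

Run:
```python
from h import *
import pickle
print(monitor.state()['qpos'])
c=eyes.get_calibration('wrist');save('w1.png',eyes.get_image('wrist'));pickle.dump(c,open('w1.pkl','wb'))
```

```text
[ 46.0869902    6.62562047 -22.61746869  82.69366344   2.54124931
  91.24029749 -66.27963175]
```

View pics/w1.png

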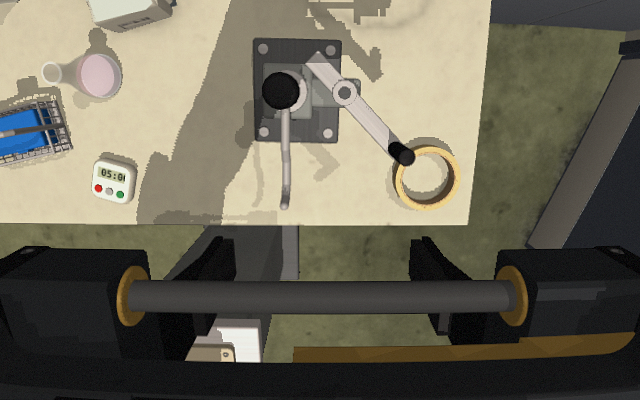

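The wrist view shows the knob at (281,91), the latch handle at (402,154), the hook bar ending at (284,206), and base plate corners at about (253,38), (341,38), (253,142) and (338,142). Next is a second view with the camera shifted.

Emit:
{"fn": "jog_arm", "kwargs": {"steps": [{"offset": [-0.01,-0.035,0],"turn": 0},{"offset": [-0.02,-0.035,0],"turn": 0},{"offset": [-0.02,-0.03,0],"turn": 0},{"offset": [0,0,0],"turn": 0}], "claw": 0.0}}

```text
clock: 2.2
eef_pos: [0.4052, -0.3743, 0.3613]
ee_rot: [179.9, -0.0, -90.4]
ft_force: [-0.5, 0.2, -0.7]
gripper_width: 0.055
```

Run:
```python
from h import *
import pickle
c=eyes.get_calibration('wrist');im=eyes.get_image('wrist');save('w2.png',im);pickle.dump(c,open('w2.pkl','wb'))
for n in('w1','w2'):
    i=cv2.imread(f'pics/{n}.png')[20:230,150:460]; cv2.imwrite(f'pics/{n}c.png',cv2.resize(i,None,fx=2.5,fy=2.5,interpolation=cv2.INTER_CUBIC))
```

```text
(no output)
```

View pics/w2c.png

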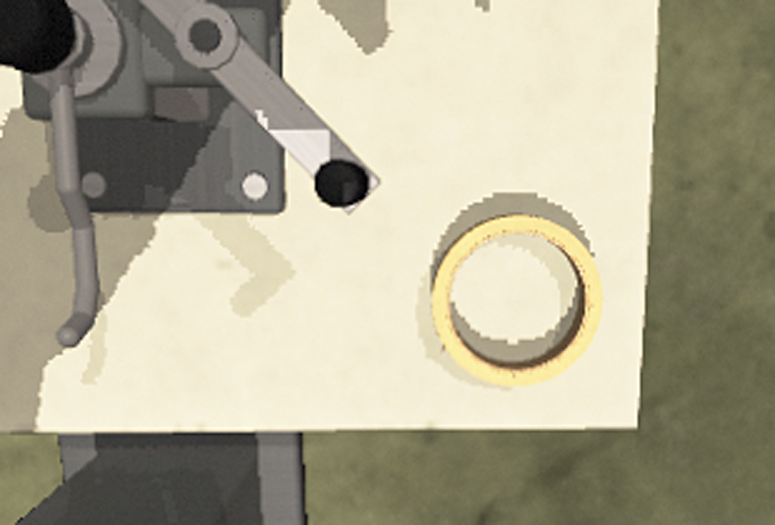

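View pics/w1c.png

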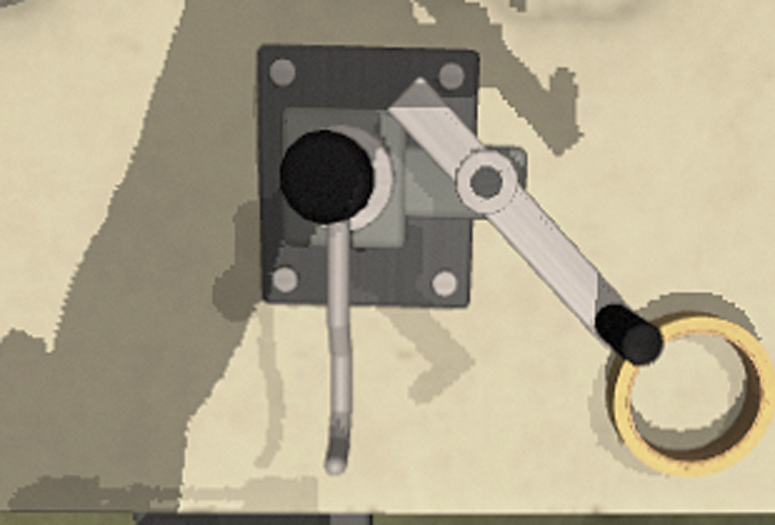

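Run:
```python
from h import *
import pickle
c1=pickle.load(open('w1.pkl','rb'));c2=pickle.load(open('w2.pkl','rb'))
P=lambda u,v:((u+.5)/2.5+150-.5,(v+.5)/2.5+20-.5)
for n,a,b in(("handle top",(642,341),(344,184)),("tip",(336,464),(68,337)),("pivot",(487,181),(206,37)),("screw br",(445,284),(254,187)),("screw bl",(285,279),(93,185))):
    print(n,tri(c1,P(*a),c2,P(*b)))
co=[onz(c1,*P(*p),.012) for p in((260,46),(478,54),(469,305),(265,299))]
print(np.round(co,4),np.mean(co,0))
print('edge yaw',[np.degrees(np.arctan2(*(co[i]-co[j])[[1,0]])) for i,j in((0,3),(1,2),(0,1),(3,2))])
print('knob top',onz(c1,*P(330,177),.215))
cs=eyes.get_calibration('scene')
# knob centre: scene blob ray with w1 knob
print(tri(c1,P(327,177),cs,(364,145)))
```

```text
handle top (array([ 0.48335248, -0.34731585,  0.20879087]), np.float64(0.0001623389100969004))
tip (array([ 0.42737979, -0.23386368,  0.17781304]), np.float64(0.0006623265292574481))
pivot (array([ 0.53777898, -0.29363783,  0.16676277]), np.float64(0.0007568065052928676))
screw br (array([ 0.48259747, -0.28021773,  0.01699656]), np.float64(0.0002562378235114257))
screw bl (array([ 0.48537992, -0.19030648,  0.01560046]), np.float64(0.00010814534758287154))
[[ 0.6091 -0.181   0.012 ]
 [ 0.6046 -0.2973  0.012 ]
 [ 0.4703 -0.2941  0.012 ]
 [ 0.4738 -0.1778  0.012 ]] [ 0.53946347 -0.23756249  0.012     ]
edge yaw [np.float64(-1.3226893858169102), np.float64(-1.3901688784668331), np.float64(87.81277624524915), np.float64(88.28867783195241)]
knob top [ 0.53922687 -0.23880579  0.215     ]
(array([ 0.53852104, -0.2362925 ,  0.19568395]), np.float64(0.002141029367532161))
```

All checks agree: pivot, hook tip and base centre fit a stand at (0.539,-0.237) with yaw −1.6° and latch about 0.76 rad. Next: descend in front of the handle with closed fingers and push.

Emit:
{"fn": "jog_arm", "kwargs": {"steps": [{"offset": [0.02,0.01,-0.05],"turn": 0},{"offset": [0.015,0.01,-0.055],"turn": 0},{"offset": [0,0,-0.055],"turn": 0},{"offset": [0,0,-0.015],"turn": 0},{"offset": [0,0,0],"turn": 0}]}}

```text
clock: 2.88
eef_pos: [0.4439, -0.3505, 0.1873]
ee_rot: [180.0, 0.0, -90.0]
ft_force: [-1.6, -0.3, 0.7]
gripper_width: 0.0039
```

Emit:
{"fn": "jog_arm", "kwargs": {"steps": [{"offset": [0.012,0,0],"turn": 0},{"offset": [0.012,-0.002,0],"turn": 0},{"offset": [0.01,-0.002,0],"turn": 0},{"offset": [0.01,-0.002,0],"turn": 0},{"offset": [0.01,-0.002,0],"turn": 0},{"offset": [0.01,0,0],"turn": 0}]}}

```text
clock: 3.62
eef_pos: [0.5071, -0.3629, 0.1877]
ee_rot: [180.0, -0.3, -90.2]
ft_force: [-3.6, -5.6, 0.4]
gripper_width: 0.0008
```

Emit:
{"fn": "jog_arm", "kwargs": {"steps": [{"offset": [0.006,0,0],"turn": 0},{"offset": [0.005,0,0],"turn": 0},{"offset": [0.003,0,0],"turn": 0},{"offset": [0,0,0],"turn": 0}]}}

```text
clock: 4.12
eef_pos: [0.518, -0.3591, 0.187]
ee_rot: [179.5, 0.0, -90.1]
ft_force: [-23.1, 1.6, 11.7]
gripper_width: 0.0007
```

Run:
```python
from h import *
import pickle
print(monitor.state()['eef_pos'],monitor.state()['ft_force'])
c=eyes.get_calibration('wrist');im=eyes.get_image('wrist');save('w3.png',im);pickle.dump(c,open('w3.pkl','wb'))
```

```text
[ 0.51804081 -0.35906528  0.18700984] [-23.13799039   1.63793744  11.65623374]
```

View pics/w3.png

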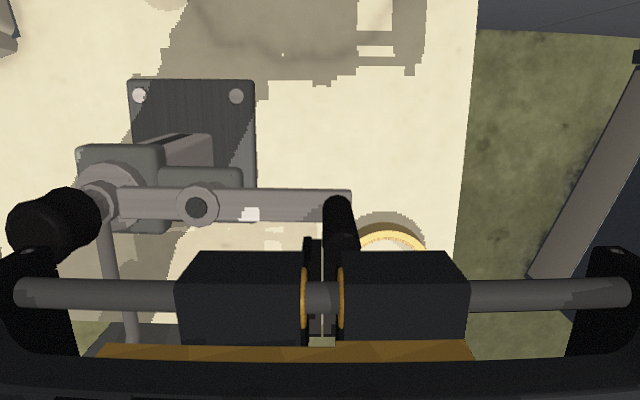

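The latch bar (120–350, ~205) now lies straight along −y with its finger over the collar, and the push met a firm stop (23 N). I'll back off and move above the knob.

Emit:
{"fn": "jog_arm", "kwargs": {"steps": [{"offset": [-0.015,0,0],"turn": 0},{"offset": [-0.02,0,0.01],"turn": 0},{"offset": [0,0,0.04],"turn": 0},{"offset": [0,0.02,0.035],"turn": 0},{"offset": [0.01,0.04,0.01],"turn": 0},{"offset": [0.015,0.035,0],"turn": 0},{"offset": [0.016,0.026,0],"turn": 0},{"offset": [0.012,0,0],"turn": 0},{"offset": [0,0,0],"turn": 0}], "claw": 0.065}}

```text
clock: 5.3
eef_pos: [0.5405, -0.2376, 0.2815]
ee_rot: [-180.0, 0.0, -90.0]
ft_force: [0.2, -0.9, -0.2]
gripper_width: 0.0648
```

Run:
```python
from h import *
import pickle
print(monitor.state()['eef_pos'],monitor.state()['ft_force'])
c=eyes.get_calibration('wrist');im=eyes.get_image('wrist');save('w4.png',im);pickle.dump(c,open('w4.pkl','wb'))
```

```text
[ 0.54048477 -0.23759698  0.2815006 ] [ 0.20869071 -0.85160991 -0.24069455]
```

View pics/w4.png

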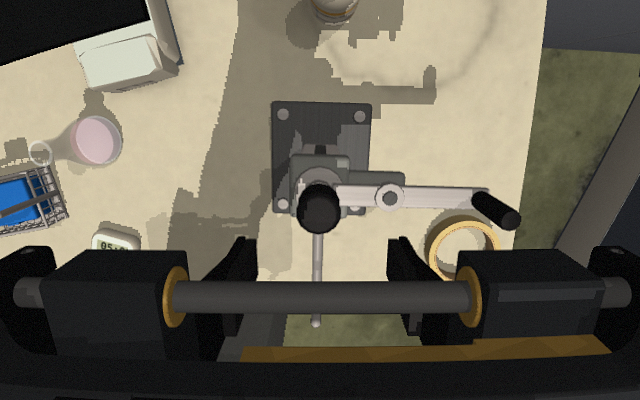

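Run:
```python
from h import *
import pickle
c=pickle.load(open('w4.pkl','rb'));c1=pickle.load(open('w1.pkl','rb'))
im=cv2.imread('pics/w4.png');cv2.imwrite('pics/w4c.png',cv2.resize(im[120:260,240:420],None,fx=4,fy=4,interpolation=cv2.INTER_CUBIC))
print('knob top',onz(c,319.5,213,.215))
print('tri',tri(c1,(281.5,90.5),c,(319.5,212)))
print('handle top',onz(c,508,218,.219),'pivot',onz(c,390,198,.165))
```

```text
knob top [ 0.54065566 -0.23755033  0.215     ]
tri (array([ 0.53921803, -0.23771153,  0.20838863]), np.float64(0.00042975446927415574))
handle top [ 0.5383511  -0.36547757  0.219     ] pivot [ 0.53662766 -0.29452211  0.165     ]
```

View pics/w4c.png

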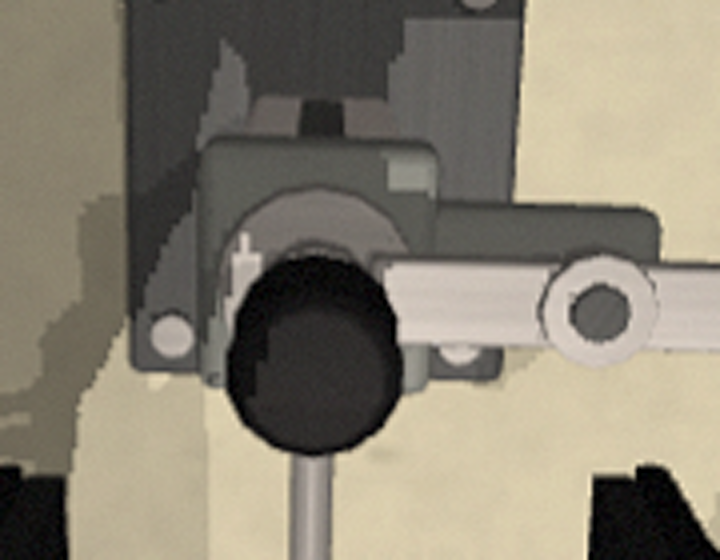

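The knob is under the tool at (0.540,-0.238) and the latch is home. Descending and gripping.

Emit:
{"fn": "jog_arm", "kwargs": {"steps": [{"offset": [0,0,-0.035],"turn": 0},{"offset": [0,0,-0.03],"turn": 0},{"offset": [0,0,-0.02],"turn": 0},{"offset": [0,0,-0.01],"turn": 0},{"offset": [0,0,0],"turn": 0}]}}

```text
clock: 5.98
eef_pos: [0.5394, -0.238, 0.1864]
ee_rot: [180.0, 0.0, -90.0]
ft_force: [0.8, -0.5, 1.0]
gripper_width: 0.0652
```

Emit:
{"fn": "jog_arm", "kwargs": {"steps": [{"offset": [0,0,0],"turn": 0},{"offset": [0,0,0],"turn": 0},{"offset": [0,0,0],"turn": 0},{"offset": [0,0,0],"turn": 0}], "claw": 0.0}}

```text
clock: 6.48
eef_pos: [0.54, -0.2369, 0.1868]
ee_rot: [-180.0, 0.0, -90.0]
ft_force: [-0.8, 11.9, 3.0]
gripper_width: 0.0331
```

Emit:
{"fn": "jog_arm", "kwargs": {"steps": [{"offset": [0,0.001,0],"turn": 0},{"offset": [0,0,0],"turn": 0}]}}

```text
clock: 6.72
eef_pos: [0.5401, -0.2352, 0.1868]
ee_rot: [-180.0, 0.1, -89.9]
ft_force: [-0.9, 5.8, 3.6]
gripper_width: 0.0293
```

Emit:
{"fn": "jog_arm", "kwargs": {"steps": [{"offset": [0,0.0005,0.001],"turn": 0},{"offset": [0,0,0.001],"turn": 0},{"offset": [0,0,0.001],"turn": 0},{"offset": [0,0,0.001],"turn": 0},{"offset": [0,0,0.001],"turn": 0},{"offset": [0,0,0],"turn": 0}]}}

```text
clock: 7.48
eef_pos: [0.5399, -0.2352, 0.191]
ee_rot: [180.0, 0.1, -90.0]
ft_force: [3.2, 4.7, -6.4]
gripper_width: 0.0293
```

Emit:
{"fn": "jog_arm", "kwargs": {"steps": [{"offset": [0,0,0.001],"turn": 0},{"offset": [0,0,0.001],"turn": 0},{"offset": [0,0,0.001],"turn": 0},{"offset": [0,0,0.001],"turn": 0},{"offset": [0,0,0],"turn": 0}]}}

```text
clock: 8.1
eef_pos: [0.5399, -0.2352, 0.1945]
ee_rot: [180.0, 0.1, -90.0]
ft_force: [3.5, 3.8, -9.3]
gripper_width: 0.0295
```

Emit:
{"fn": "jog_arm", "kwargs": {"steps": [{"offset": [0,0,0.001],"turn": 0},{"offset": [0,0,0.001],"turn": 0},{"offset": [0,0,0.001],"turn": 0},{"offset": [0,0,0],"turn": 0},{"offset": [0,0,0],"turn": 0}]}}

```text
clock: 8.72
eef_pos: [0.5399, -0.2352, 0.1971]
ee_rot: [180.0, 0.1, -90.0]
ft_force: [4.9, 2.8, -12.7]
gripper_width: 0.0292
```

Run:
```python
from h import *
save('w5.png',eyes.get_image('wrist'));s=eyes.get_image('scene');save('s5.png',s)
save('s5c.png',cv2.resize(s[110:200,320:430],None,fx=6,fy=6,interpolation=cv2.INTER_CUBIC))
print(monitor.state()['ft_force'])
```

```text
[  4.67459183   3.60617856 -11.59157949]
```

View pics/w5.png

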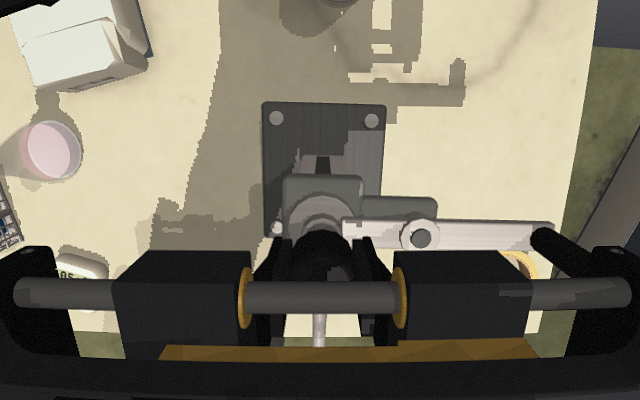

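View pics/s5c.png

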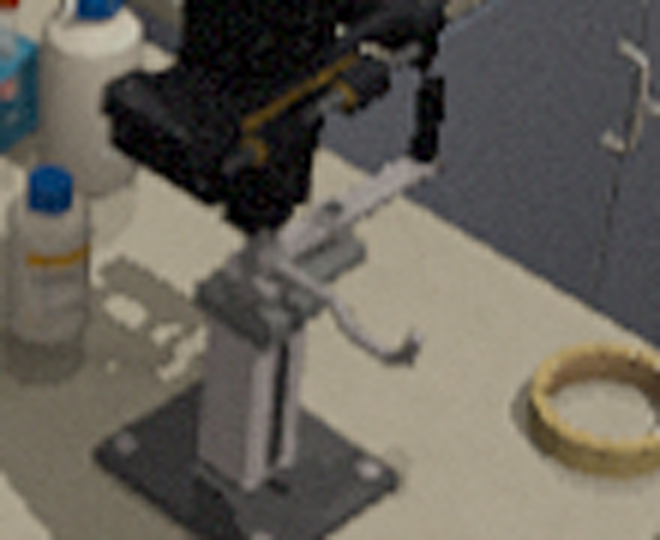

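The wrist force is 12 N, the latch is still home and the post is seated. Hold for a second, then ease down.

Emit:
{"fn": "jog_arm", "kwargs": {"steps": [{"offset": [0,0,0],"turn": 0},{"offset": [0,0,0],"turn": 0},{"offset": [0,0,0],"turn": 0},{"offset": [0,0,0],"turn": 0},{"offset": [0,0,0],"turn": 0},{"offset": [0,0,0],"turn": 0},{"offset": [0,0,0],"turn": 0},{"offset": [0,0,0],"turn": 0}]}}

```text
clock: 9.82
eef_pos: [0.5399, -0.2352, 0.1971]
ee_rot: [180.0, 0.1, -90.0]
ft_force: [5.3, 4.1, -11.5]
gripper_width: 0.0298
```

Emit:
{"fn": "jog_arm", "kwargs": {"steps": [{"offset": [0,0,-0.0012],"turn": 0},{"offset": [0,0,-0.0012],"turn": 0},{"offset": [0,0,-0.0012],"turn": 0},{"offset": [0,0,-0.0012],"turn": 0},{"offset": [0,0,-0.0012],"turn": 0},{"offset": [0,0,-0.0012],"turn": 0},{"offset": [0,0,-0.0012],"turn": 0},{"offset": [0,0,-0.0012],"turn": 0},{"offset": [0,0,-0.0012],"turn": 0},{"offset": [0,0,-0.0012],"turn": 0},{"offset": [0,0,0],"turn": 0}]}}

```text
clock: 11.2
eef_pos: [0.54, -0.2352, 0.1869]
ee_rot: [-180.0, 0.0, -90.0]
ft_force: [-0.6, 5.5, 1.1]
gripper_width: 0.0289
```

The knob is back at its start height with about zero load. Release it and rise.

Emit:
{"fn": "jog_arm", "kwargs": {"steps": [{"offset": [0,0,-0.0005],"turn": 0},{"offset": [0,0,0],"turn": 0},{"offset": [0,0,0],"turn": 0},{"offset": [0,0,0],"turn": 0}], "claw": 0.065}}

```text
clock: 11.7
eef_pos: [0.5398, -0.2363, 0.1861]
ee_rot: [-180.0, -0.0, -90.0]
ft_force: [0.6, 0.4, -0.5]
gripper_width: 0.0605
```

Run:
```python
from h import *
save('w6.png',eyes.get_image('wrist'))
print(monitor.state()['ft_force'],monitor.state()['gripper_width'])
```

```text
[0.50623898 0.94427535 0.31026469] 0.06210988152252547
```

View pics/w6.png

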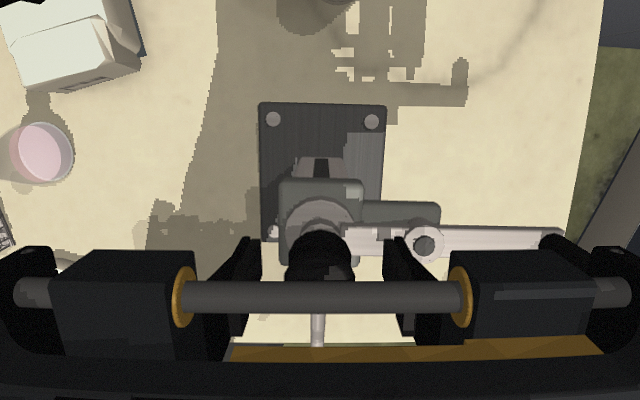

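The knob is down and free. Moving up and over to look at the basket.

Emit:
{"fn": "jog_arm", "kwargs": {"steps": [{"offset": [0,0,0.045],"turn": 0},{"offset": [0,0,0.055],"turn": 0},{"offset": [-0.01,0.02,0.03],"turn": 10},{"offset": [-0.01,0.03,0.01],"turn": 10},{"offset": [-0.01,0.035,0],"turn": 10},{"offset": [-0.01,0.035,0],"turn": 10},{"offset": [-0.01,0.035,0],"turn": 10},{"offset": [-0.01,0.035,0],"turn": 10},{"offset": [0,0.035,0],"turn": 10},{"offset": [0,0.035,0],"turn": 10},{"offset": [0,0.03,0],"turn": 10},{"offset": [0,0.02,0],"turn": 10}], "claw": 0.06}}

```text
clock: 13.25
eef_pos: [0.4797, 0.0757, 0.3263]
ee_rot: [180.0, -0.0, 10.4]
ft_force: [-0.0, 0.5, 0.2]
gripper_width: 0.0601
```

Emit:
{"fn": "jog_arm", "kwargs": {"steps": [{"offset": [0,0,0],"turn": 0},{"offset": [0,0,0],"turn": 0}]}}

```text
clock: 13.5
eef_pos: [0.48, 0.073, 0.326]
ee_rot: [180.0, 0.0, 9.7]
ft_force: [-0.6, -1.5, -0.1]
gripper_width: 0.0602
```

Run:
```python
from h import *
import pickle
print(monitor.state()['qpos'])
c=eyes.get_calibration('wrist');save('w7.png',eyes.get_image('wrist'));pickle.dump(c,open('w7.pkl','wb'))
```

```text
[ 28.76959274   1.55241535 -43.06502272  92.17547213   1.08472403
  86.69564851  -4.61669993]
```

View pics/w7.png

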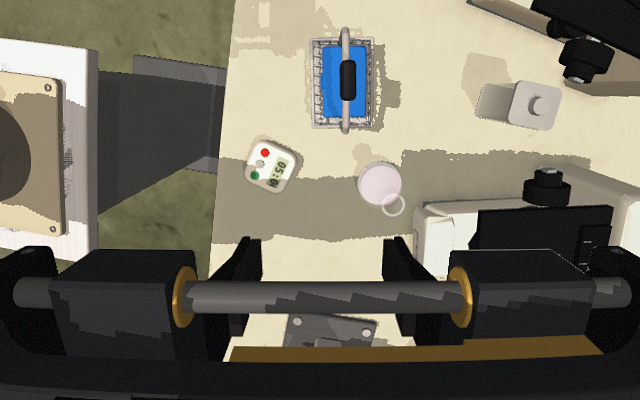

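The grip block is at (348,80), with the bar vertical in the picture, so basket yaw ≈ 10°. Taking a second view.

Emit:
{"fn": "jog_arm", "kwargs": {"steps": [{"offset": [-0.02,0.02,-0.02],"turn": 0},{"offset": [-0.02,0.02,-0.02],"turn": 0},{"offset": [0,0.01,-0.01],"turn": 0},{"offset": [0,0,0],"turn": 0}]}}

```text
clock: 14.05
eef_pos: [0.4401, 0.1237, 0.2759]
ee_rot: [180.0, 0.0, 9.9]
ft_force: [-0.7, -1.0, 0.1]
gripper_width: 0.06
```

```bash
cat > g.py <<'E'
from h import *
import pickle,sys
def grip(im,x,y,w,h):
    m=(im[y:y+h,x:x+w].max(2)<45).astype(np.uint8)
    n,l,st,c=cv2.connectedComponentsWithStats(m)
    i=1+np.argmax(st[1:,4]); pts=np.argwhere(l==i)[:,::-1].astype(np.float32)
    r=cv2.minAreaRect(pts);return st[i]+np.array([x,y,0,0,0]),(r[0][0]+x,r[0][1]+y),r[1],r[2]
E
python3 - <<'E'
from g import *
c=eyes.get_calibration('wrist');save('w8.png',eyes.get_image('wrist'));pickle.dump(c,open('w8.pkl','wb'))
for n,b in(('w7',(325,45,45,70)),):
    print(grip(cv2.imread(f'pics/{n}.png'),*b))
i=cv2.imread('pics/w7.png')[20:140,295:400];cv2.imwrite('pics/w7c.png',cv2.resize(i,None,fx=5,fy=5,interpolation=cv2.INTER_CUBIC))
E
```

```text
(array([340,  60,  16,  41, 497]), (347.5, 80.0), (40.0, 15.0), 90.0)
```

View pics/w8.png

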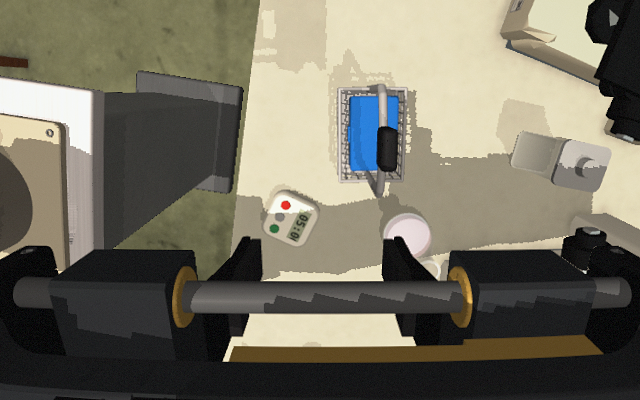

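View pics/w7c.png

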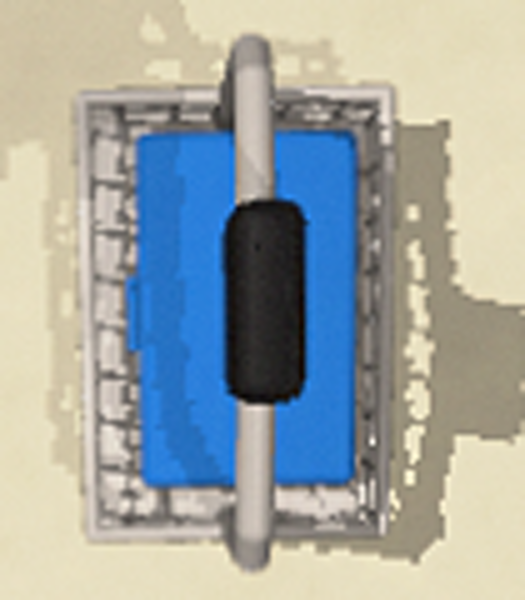

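Run:
```python
from g import *
c7=pickle.load(open('w7.pkl','rb'));c8=pickle.load(open('w8.pkl','rb'))
b=grip(cv2.imread('pics/w8.png'),365,115,45,65);print(b)
print('grip',tri(c7,(347.5,80),c8,b[1]))
P=lambda u,v:((u+.5)/5+295-.5,(v+.5)/5+20-.5)
r=[onz(c7,*P(*p),.042) for p in((80,93),(392,90),(380,542),(90,540))];print(np.round(r,4),np.mean(r,0))
print('long-axis',[np.degrees(np.arctan2(*(r[i]-r[j])[[1,0]]))-90 for i,j in((0,3),(1,2))], np.linalg.norm(r[0]-r[3]),np.linalg.norm(r[0]-r[1]))
e=[onz(c7,*P(*p),.105) for p in((253,60),(252,555))];print('bar yaw',np.degrees(np.arctan2(*(e[0]-e[1])[[1,0]]))-90)
```

```text
(array([377, 127,  21,  45, 730]), (387.0, 149.0), (44.0, 20.0), 90.0)
grip (array([0.48797363, 0.16449104, 0.13950642]), np.float64(0.0002391267491497539))
[[0.4431 0.2081 0.042 ]
 [0.5145 0.2213 0.042 ]
 [0.5327 0.1182 0.042 ]
 [0.4622 0.1065 0.042 ]] [0.4881024  0.16353542 0.042     ]
long-axis [np.float64(10.677020974001664), np.float64(10.03234028003969)] 0.10334567509538838 0.07260507837498675
bar yaw 10.485397313193445
```

The grip is at (0.488,0.164,0.137), yaw 10.3°, and the rim measures 103×73 mm; all match the text. I'll grip the block along its 36 mm length (tool yaw about −79.7°), so the fingers stay clear of the hook rod, which passes under the middle of the bar.

Emit:
{"fn": "jog_arm", "kwargs": {"steps": [{"offset": [0.005,0.005,0],"turn": -10},{"offset": [0.006,0.005,0],"turn": -10},{"offset": [0.006,0.005,0],"turn": -10},{"offset": [0.006,0.005,-0.01],"turn": -10},{"offset": [0.006,0.005,-0.01],"turn": -10},{"offset": [0.006,0.005,-0.01],"turn": -10},{"offset": [0.006,0.005,-0.01],"turn": -10},{"offset": [0.006,0.005,-0.02],"turn": -10},{"offset": [0.001,0,-0.02],"turn": -9.6},{"offset": [0,0,0],"turn": 0},{"offset": [0,0,0],"turn": 0}]}}

```text
clock: 15.48
eef_pos: [0.4887, 0.1638, 0.1971]
ee_rot: [-179.9, 0.0, -79.4]
ft_force: [0.1, -0.3, 0.0]
gripper_width: 0.0602
```

Run:
```python
from h import *
s=monitor.state();print(s['eef_pos'],s['ee_rot'],s['qpos'])
save('w9.png',eyes.get_image('wrist'))
```

```text
[0.48865912 0.16381854 0.19707513] [-1.79944152e+02  7.44368698e-03 -7.94318352e+01] [  17.92310986   10.49201931  -45.60356221  100.26445149    7.85246336
   72.45274397 -109.0030157 ]
```

View pics/w9.png

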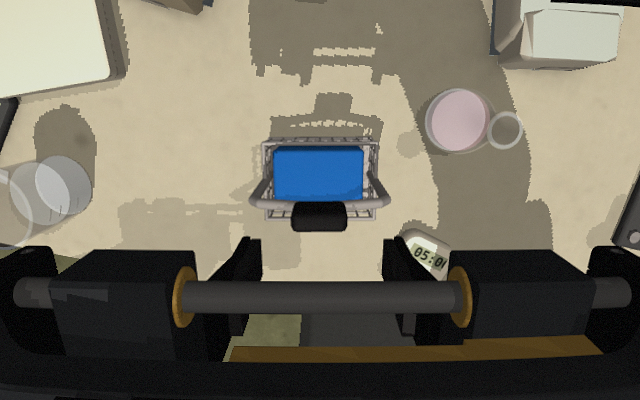

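The block sits centred between the fingers at (319,217), with its long side along the jaw axis. Descend and close.

Emit:
{"fn": "jog_arm", "kwargs": {"steps": [{"offset": [0,0,-0.03],"turn": 0},{"offset": [0,0,-0.025],"turn": 0},{"offset": [0,0,-0.015],"turn": 0},{"offset": [0,0,0],"turn": 0}]}}

```text
clock: 16.02
eef_pos: [0.4877, 0.164, 0.1259]
ee_rot: [180.0, -0.0, -79.5]
ft_force: [0.8, 0.2, -0.2]
gripper_width: 0.0598
```

Emit:
{"fn": "jog_arm", "kwargs": {"steps": [{"offset": [0,0,0],"turn": 0},{"offset": [0,0,0],"turn": 0},{"offset": [0,0,0],"turn": 0},{"offset": [0,0,0],"turn": 0}], "claw": 0.0}}

```text
clock: 16.52
eef_pos: [0.4881, 0.1645, 0.1265]
ee_rot: [-179.9, 0.0, -79.6]
ft_force: [-0.3, 0.9, 1.1]
gripper_width: 0.036
```

Gripped at 36 mm. Lifting so the underside is about 85 mm up.

Emit:
{"fn": "jog_arm", "kwargs": {"steps": [{"offset": [0,0,0.008],"turn": 0},{"offset": [0,0,0.012],"turn": 0},{"offset": [0,0,0.015],"turn": 0},{"offset": [0,0,0.015],"turn": 0},{"offset": [0,0,0.015],"turn": 0},{"offset": [0,0,0.012],"turn": 0},{"offset": [0,0,0.008],"turn": 0},{"offset": [0,0,0],"turn": 0},{"offset": [0,0,0],"turn": 0}]}}

```text
clock: 17.65
eef_pos: [0.4876, 0.164, 0.2106]
ee_rot: [180.0, -0.0, -79.6]
ft_force: [0.2, -0.4, -3.7]
gripper_width: 0.036
```

Run:
```python
from h import *
s=eyes.get_image('scene');save('s10c.png',cv2.resize(s[130:300,220:420],None,fx=4,fy=3.5,interpolation=cv2.INTER_CUBIC))
```

```text
(no output)
```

View pics/s10c.png

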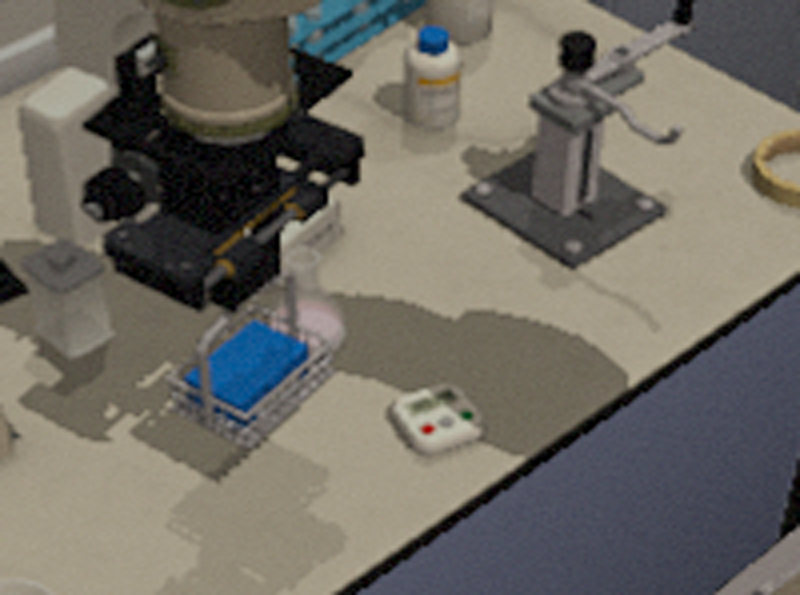

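The basket is up level with the box in it (−3.7 N), and knob and latch look unchanged. Carrying it in front of the hook.

Emit:
{"fn": "jog_arm", "kwargs": {"steps": [{"offset": [-0.02,-0.005,0],"turn": -1},{"offset": [-0.028,-0.02,0],"turn": -1},{"offset": [-0.025,-0.03,0],"turn": -1},{"offset": [-0.02,-0.036,0],"turn": -1},{"offset": [-0.01,-0.04,0],"turn": -1},{"offset": [0,-0.04,0],"turn": -1},{"offset": [0,-0.04,0],"turn": -1},{"offset": [0,-0.04,0],"turn": -1},{"offset": [0,-0.04,0],"turn": -1},{"offset": [0,-0.04,0],"turn": -1},{"offset": [0,-0.04,0],"turn": -1},{"offset": [0,-0.02,0],"turn": -0.9}]}}

```text
clock: 19.2
eef_pos: [0.3843, -0.2286, 0.2105]
ee_rot: [179.9, 0.0, -91.6]
ft_force: [0.7, 0.5, -3.1]
gripper_width: 0.0358
```

Emit:
{"fn": "jog_arm", "kwargs": {"steps": [{"offset": [0,-0.008,0],"turn": 0},{"offset": [0,0,0],"turn": 0},{"offset": [0,0,0],"turn": 0}]}}

```text
clock: 19.58
eef_pos: [0.3852, -0.2336, 0.2111]
ee_rot: [180.0, 0.0, -91.4]
ft_force: [0.2, 0.5, -3.1]
gripper_width: 0.0354
```

Run:
```python
from h import *
import pickle
c=eyes.get_calibration('wrist');save('w11.png',eyes.get_image('wrist'));pickle.dump(c,open('w11.pkl','wb'))
s=eyes.get_image('scene');save('s11c.png',cv2.resize(s[100:240,310:450],None,fx=5,fy=4.2,interpolation=cv2.INTER_CUBIC))
```

```text
(no output)
```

View pics/w11.png

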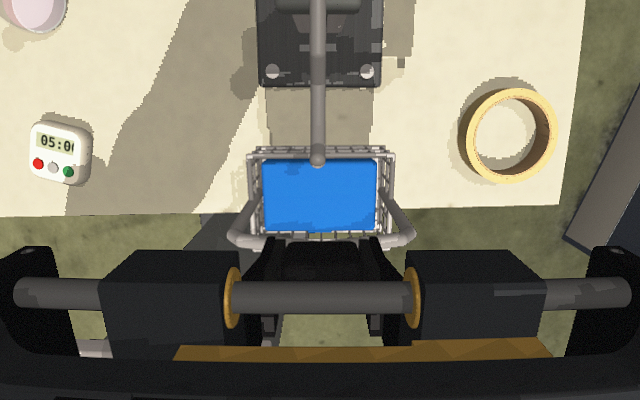

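View pics/s11c.png

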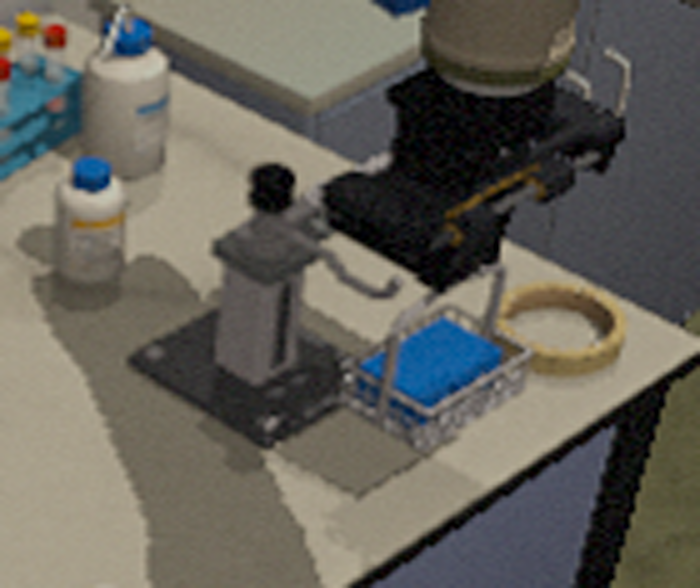

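The hook tip at (318,160) lines up with the middle of the gripped block. Checking the tip's position.

Run:
```python
from h import *
import pickle
c=pickle.load(open('w11.pkl','rb'));c1=pickle.load(open('w1.pkl','rb'));c4=pickle.load(open('w4.pkl','rb'))
P=lambda u,v:((u+.5)/2.5+150-.5,(v+.5)/2.5+20-.5)
print(onz(c,318,160,.1815),onz(c4,316,323,.1815))
print(tri(c1,P(336,464),c,(318,160)))
print('screws',onz(c,273,72,.013),onz(c,367,72,.013))
print(monitor.state()['eef_pos'])
```

```text
[ 0.42811235 -0.23415513  0.1815    ] [ 0.42956739 -0.23421243  0.1815    ]
(array([ 0.42734409, -0.23400093,  0.17690708]), np.float64(0.00020707071124155158))
screws [ 0.48431074 -0.1907249   0.013     ] [ 0.48212205 -0.28082318  0.013     ]
[ 0.38511137 -0.23397428  0.21120967]
```

Emit:
{"fn": "jog_arm", "kwargs": {"steps": [{"offset": [0.006,0,0],"turn": 0},{"offset": [0.01,0,0],"turn": 0},{"offset": [0.012,0,0],"turn": 0},{"offset": [0.013,0,0],"turn": 0},{"offset": [0.013,-0.0005,0],"turn": 0},{"offset": [0.01,0,0],"turn": 0},{"offset": [0.006,0,0],"turn": 0},{"offset": [0,0,0],"turn": 0},{"offset": [0,0,0],"turn": 0}]}}

```text
clock: 20.8
eef_pos: [0.4546, -0.2355, 0.2111]
ee_rot: [180.0, -0.0, -91.5]
ft_force: [-0.2, 0.6, -3.5]
gripper_width: 0.0354
```

Emit:
{"fn": "jog_arm", "kwargs": {"steps": [{"offset": [0,0,-0.006],"turn": 0},{"offset": [0,0,-0.008],"turn": 0},{"offset": [0,0,-0.008],"turn": 0},{"offset": [0,0,-0.007],"turn": 0},{"offset": [0,0,-0.004],"turn": 0},{"offset": [0,0,-0.002],"turn": 0},{"offset": [0,0,0],"turn": 0}]}}

```text
clock: 21.68
eef_pos: [0.4549, -0.2353, 0.1761]
ee_rot: [-180.0, -0.0, -91.5]
ft_force: [0.1, 0.1, -3.5]
gripper_width: 0.0362
```

Run:
```python
from h import *
save('w12.png',eyes.get_image('wrist'))
s=eyes.get_image('scene');save('s12c.png',cv2.resize(s[100:240,310:450],None,fx=5,fy=4.2,interpolation=cv2.INTER_CUBIC))
```

```text
(no output)
```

View pics/w12.png

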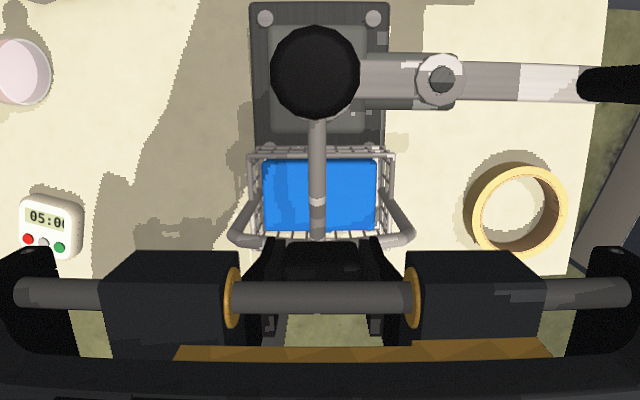

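View pics/s12c.png

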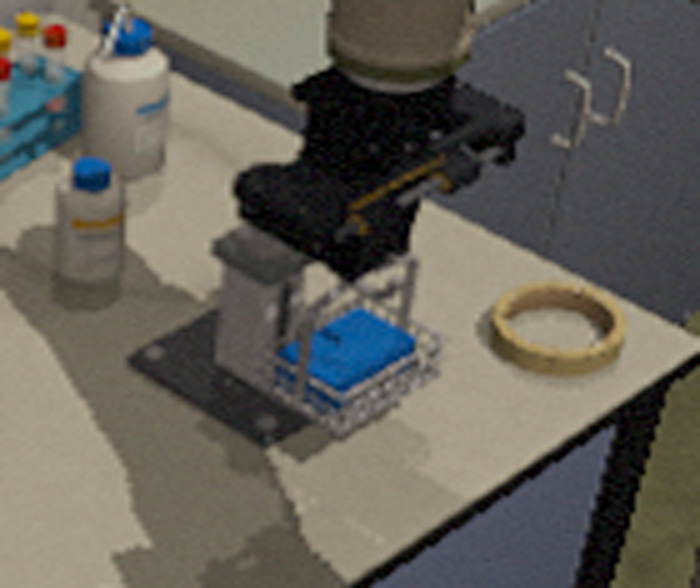

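The hook rod passes under the bar centrally (column 318), with no contact yet. Lowering until the weight transfers.

Emit:
{"fn": "jog_arm", "kwargs": {"steps": [{"offset": [0,0,-0.002],"turn": 0},{"offset": [0,0,-0.002],"turn": 0},{"offset": [0,0,-0.0015],"turn": 0},{"offset": [0,0,-0.0005],"turn": 0},{"offset": [0,0,0],"turn": 0}]}}

```text
clock: 22.4
eef_pos: [0.4549, -0.2354, 0.1702]
ee_rot: [-180.0, -0.0, -91.5]
ft_force: [-0.9, -0.4, -1.6]
gripper_width: 0.0357
```

Emit:
{"fn": "jog_arm", "kwargs": {"steps": [{"offset": [0,0,-0.001],"turn": 0},{"offset": [0,0,0],"turn": 0}]}}

```text
clock: 22.65
eef_pos: [0.455, -0.2355, 0.1697]
ee_rot: [-180.0, -0.0, -91.5]
ft_force: [-3.1, 1.1, 5.3]
gripper_width: 0.036
```

The weight went over to the hook at TCP z 0.170, as predicted. Opening.

Emit:
{"fn": "jog_arm", "kwargs": {"steps": [{"offset": [0,0,0.0005],"turn": 0},{"offset": [0,0,0],"turn": 0},{"offset": [0,0,0],"turn": 0},{"offset": [0,0,0],"turn": 0}], "claw": 0.06}}

```text
clock: 23.15
eef_pos: [0.4549, -0.2354, 0.1695]
ee_rot: [180.0, -0.0, -91.5]
ft_force: [0.1, 0.1, -0.3]
gripper_width: 0.0589
```

Emit:
{"fn": "jog_arm", "kwargs": {"steps": [{"offset": [0,0,0.008],"turn": 0},{"offset": [0,0,0.015],"turn": 0},{"offset": [0,0,0.02],"turn": 0},{"offset": [0,0,0.03],"turn": 0},{"offset": [-0.02,0,0.04],"turn": 0},{"offset": [-0.02,0,0.04],"turn": 0},{"offset": [0,0,0.02],"turn": 0},{"offset": [0,0,0],"turn": 0},{"offset": [0,0,0],"turn": 0}]}}

```text
clock: 24.28
eef_pos: [0.4148, -0.2351, 0.3421]
ee_rot: [180.0, 0.0, -91.5]
ft_force: [-0.5, -0.3, -0.4]
gripper_width: 0.06
```

Run:
```python
from h import *
import pickle
c=eyes.get_calibration('wrist');pickle.dump(c,open('w13.pkl','wb'));save('w13.png',eyes.get_image('wrist'))
s=eyes.get_image('scene');save('s13c.png',cv2.resize(s[100:290,280:450],None,fx=4,fy=3.1,interpolation=cv2.INTER_CUBIC))
save('s13.png',s);save('t13.png',eyes.get_image('top'))
```

```text
(no output)
```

View pics/w13.png

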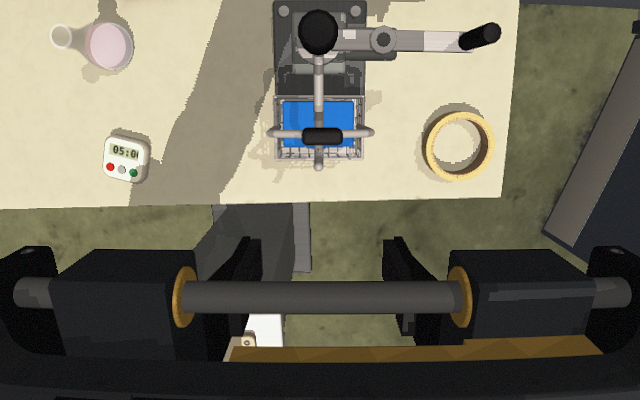

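View pics/s13c.png

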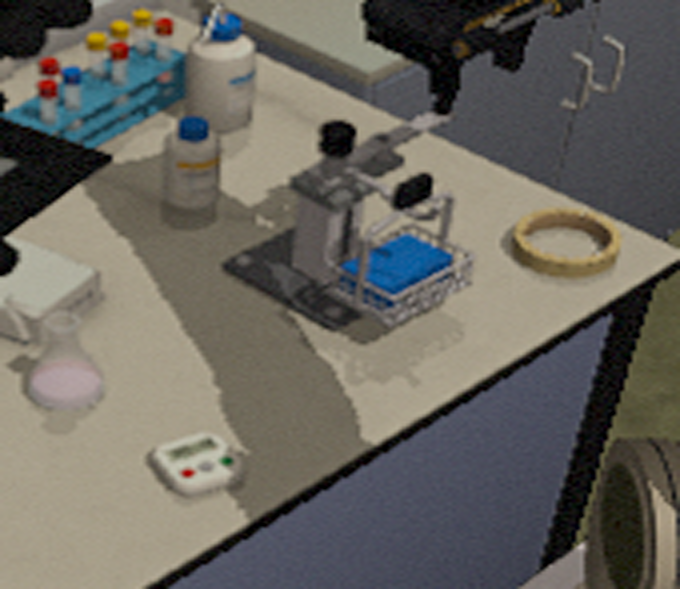

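The basket hangs level with the bar behind the tip; grip at (322,136), tip at (318,166). A quick check of latch, grip position and bystanders.

Run:
```python
from h import *
import pickle
c=pickle.load(open('w13.pkl','rb'));cs=eyes.get_calibration('scene')
h=onz(c,491,32,.219);p=onz(c,383,40,.167);d=(h-p)[:2];print(h,p,np.degrees(np.arctan2(-d[0],-d[1])))
print('knob top',onz(c,318,28,.215))
# grip: scene pixel (412,190) of crop
print('grip',tri(c,(322,136),cs,(280+412/4,100+190/3.1)), 'tip',onz(c,318,166,.1815))
print('timer',onz(c,127,158,.022),'tape',onz(c,459,146,.025),'was',onz(pickle.load(open('w1.pkl','rb')),427,178,.025),onz(pickle.load(open('w1.pkl','rb')),114,180,.022))
a=cv2.imread('pics/top0.png');b=cv2.imread('pics/t13.png')
d=cv2.absdiff(a,b).max(2)>60; ys,xs=np.nonzero(d[70:240,60:350]);print('top diffs',len(xs),xs.min()+60 if len(xs) else 0,xs.max()+60 if len(xs) else 0)
```

```text
[ 0.53568056 -0.36705815  0.219     ] [ 0.5372089  -0.29368729  0.167     ] 1.1933158804909474
knob top [ 0.54037677 -0.23700465  0.215     ]
grip (array([ 0.4549037 , -0.23797843,  0.17670499]), np.float64(0.00043636379764519967)) tip [ 0.42840779 -0.23349451  0.1815    ]
timer [0.41588692 0.0342857  0.022     ] tape [ 0.42048996 -0.42239317  0.025     ] was [ 0.42067821 -0.42303177  0.025     ] [0.41700134 0.03442523 0.022     ]
top diffs 1344 267 349
```

Run:
```python
from h import *
print(manip.close_job(), monitor.state()['clock'])
```

```text
the job is handed in; nothing more can be done
the job is handed in; nothing more can be done
```

I locked the latch, proved it with the knob pull, hung the basket with its slide box in the hook, and handed the job in at about 24 s. The hand-in gives no verdict, so success rests on my own checks.

- **Latch:** I pushed it with closed fingers until it met a firm stop at about 23 N. After hanging the basket it measured within about 0.5° of home.
- **Knob pull:** I pulled up in 1 mm steps to about 12 N and held for a little over a second. I then eased it down and released it at near-zero load. The tool rose about 10 mm in all, which I read as 2 mm of post play plus about 8 mm on the knob.
- **Basket:** I lifted it by the grip (about 3.5 N) and lowered it until the hook took the weight at the predicted height. The grip centre then measured (0.455, -0.238, 0.177), against about (0.456, -0.235, 0.1785) expected from the seat. It hung level with the box inside.
- **Bystanders:** The timer and tape measured within about 1 mm of where they started, and the flask looked untouched. I did not re-measure the beaker, but the arm never went near it.

No final check failed. Early on, the positions from the scene and top cameras differed by up to about 10 mm, so I used the wrist-camera measurements instead. Those agreed with the given dimensions, apart from the latch handle's top, which read about 10 mm low. A final before/after comparison of the top view showed changed pixels around the basket and timer area, which I did not investigate. They are at least partly the basket having gone.

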